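# Seat a spectrometer mirror on its tilted three-point mount and close the keeper

## Robot

A 6-joint arm with a two-finger parallel gripper is mounted at the origin on the work surface. World frame = base frame: x ahead of the robot, y to its left, z up, the work surface at z = 0. Lengths are in mm, angles in degrees, forces in N, time in s.
With the tool pointing down it reaches from about 300 to 850 mm from the base axis. Payload 4.2 kg.
Tool frame: the origin (TCP) lies at the very end of the fingers, on their centre line; the grasp point (between the pads) lies 19 mm behind it (env.grip_depth is the distance from the TCP to the grasp point, in mm); z points along the fingers, y is the line along which they close (so a half turn about z gives the same grasp; the last joint's range is limited). The gripper opens to 91 mm and grips with 3 to 60 N. Pads are 32 mm wide; open, the fingers measure 118 mm over their backs; the gripper's body (76 mm by 178 mm) begins 60 mm behind the grasp point.
Start: joints at [75.459, 18.312, 89.639, -0, 72.044, -1.146], TCP at [133.216, 559.375, 175.676] pointing down, gripper open.
Joint ranges: [-177.97, 177.97], [-48.28, 115.42], [12.27, 149.76], [-77.06, 257.06], [2.81, 150.46], [-146.56, 146.56]. Speed limits (degrees/s): [147.25, 147.25, 180, 180, 180, 180].

## Interface

Orientations are given as [roll, pitch, yaw] about the fixed x, y, z axes, in that order (R = Rz(yaw) Ry(pitch) Rx(roll)).
In Python, from workcell import env, cams gives the robot as it stands.
- The arm moves only by the tool apply_moves, never from a script. Its argument "deltas" is a list of rows, each a list of 5 numbers: the shift along the tool's x, y, z in m, then the turn about the tool's z in rad, then the opening, from -1 (shut) to 1 (fully open), so that 0 is half open. In form: [[tx, ty, tz, roll, gripper], ...]. A call has 1 to 5 rows; each row is the pose to reach, as a shift and turn from the pose commanded when the call began, along the tool's axes at that moment; what a row does not reach only later rows make up. A row lasts 1/10 s, in which the tool goes at most 50 mm and 8.59 degrees, less where a joint would pass 70% of its speed; a pose out of reach is approached as far as the arm can. A call with a gripper value outside its range is refused whole. The fingers move at their own pace and stop on an object; "grip_force" is the grip in N (left out, the last holds). Time passes only in rows, so rows that repeat a pose let the fingers close. It gives the time, the measured TCP pose, the force, the opening and the grip force at its end, in the units of the state.
- env.state(): the state, without advancing time (a new reading comes with each control period).
- cams.grab_frame(name): name is "scene" or "top" or "wrist"; returns the picture (400x640x3 uint8, blue, green, red); there is no depth.
- cams.get_calibration(name): a dict with "mtx" (3x3 intrinsics, pixels), "eye" and "attitude" of the camera in the world; the wrist camera has in their place "tool_from_camera" (4x4, takes a point from camera to tool coordinates, whose origin is the TCP and whose axes are the flange's). Camera axes: x right, y down, z forward; pixel columns grow to the right and rows downward; lengths in mm; the calibration is good to about 2 mm. A picture is of the moment at which its call begins: read the wrist's pose just before it. get_calibration takes no time and is no camera call.
- env.job_done(): hands the job in; it is judged then, once.
The state is a dict: "time_s": time; "qpos": joint angles; "qvel": joint speeds; "effort": joint torques, N m; "ee_pos": TCP position; "ee_rot": TCP orientation; "force": force on the tool from outside, world axes, zero at the start; "torque": the same for the moment, N m; "gripper_width": finger opening in mm; "gripper_force": force on a finger pad.
Only numpy, scipy, OpenCV 4.12 (cv2) and the standard library are available. Lean on these libraries where they do the work, as an engineer would, in place of code of your own. Each camera call takes 0.05 s, during which the arm holds its last target. There are 200 camera calls.

## Task

Swing the retaining arm of the tilted mount well aside, then set the mirror cell gently on the mount, its narrow nose uphill, so that each of its three feet sits fully home in its rest (the uphill foot in the groove, the two downhill feet on their pads and against their stops) and the cell cannot rock. Then swing the arm back all the way, so that it lies straight down over the cell's nose. Do not touch the mirror's glass with the fingers, and leave the other things on the bench where they are.

Things in the scene. Friction and masses are not known exactly. Their poses are not given: they have to be found in the camera images.
- mount: The mirror mount: an aluminium plate tilted 30 degrees on a dark steel foot 136 x 92 mm; fixed, left or right of the bench's middle, a blue vial rack on the other side. Origin under the foot's middle; x horizontal, to the uphill side (roughly away from the robot).
- cradle: The mount's tilted plate, 121 x 84 x 8 mm. Origin on its upper face, amid the three rests, 42 mm above the bench. x uphill along the plate, z square out of it (30 degrees from vertical, leaning downhill, roughly towards the robot), y level, to the left looking uphill. Spans x -45 to 76, y -42 to 42. A cell fully home has its origin at (0, 0, 8) mm here, axes parallel to these.
- rest_top: Uphill rest: a V groove of two polished (slippery) steel flanks at 45 degrees, 22 mm long, running along the cradle's x, 16 mm wide at its top edges, which stand 14 mm above the plate. Origin at the groove's bottom, cradle (26, 0, 5.5) mm. It takes a ball that comes down up to about 3 mm to either side.
- rest_left: Downhill left rest: a polished steel pad, its top 8 mm above the plate (cradle x -34 to -14, 14 wide), with a stop wall on its downhill side standing 8 mm above the pad. Origin on the pad under the seated ball, cradle (-28, 17, 8) mm. A foot set down 1 to 7 mm uphill of its seat slides down by itself until its ball bears on both pad and wall; one set down 3 mm downhill catches on the wall.
- rest_right: Downhill right rest, the same, origin at cradle (-28, -17, 8) mm.
- keeper (a joint): Retaining arm: steel bar 14 wide, 6 thick, 38 long from its post at cradle (64, 0); swings parallel to the plate, underside 36 mm above it. 0 rad: points downhill, over the cell's nose (stop); 1.57: to cradle +y; stop at 1.75. Under 1 rad it blocks the cell. Stays where left; about 2 N at the knob moves it. Clears a seated cell by 3 mm, strikes one not home.
- keeper_knob (a point): On the axis of the round steel knob (14 mm diameter, 28 mm tall, standing square to the plate on the arm, 30 mm from the arm's pivot), at the knob's mid height, 56 mm above the plate.
- cell: Mirror cell: aluminium block on three 12 mm ball feet; from above a wide part 54 x 50 wide (x -38 to 16) and a narrow nose 22 x 28 wide (x 16 to 38). Origin level with the balls' lowest points; x to the nose, z up out of the mirror. Ball centres (26,0,6), (-28,17,6), (-28,-17,6) mm; block z 11 to 25. About 150 g. Gripped across the 50 mm at x = 0 the fingers clear the rests.
- mirror: The round glass mirror on the cell, 36 mm diameter, standing 2 mm above the block; origin at the middle of its underside, at cell (-8, 0, 25) mm.
- lens_holder: Bystander: round aluminium lens holder, 60 mm diameter, 18 high, origin under its middle. Loose.
- blank: Bystander: plain aluminium plate 72 x 40 x 12 mm, origin under its middle. Loose.
- amber_bottle: Bystander: amber bottle, 64 mm diameter, 130 tall, origin under its middle.
- clear_bottle: Bystander: clear bottle, 60 mm diameter, 120 tall, origin under its middle.
- jar: Bystander: glass jar, 52 mm diameter, 60 tall, origin under its middle.
- tip_box: Bystander: grey box 100 x 70 x 55 mm, origin under its middle.
- driver: Bystander: screwdriver 180 mm long, lying.
- vial_rack: Bystander: fixed blue rack of vials, 130 x 90 x 42 mm, origin under its middle.
There are look-alikes about, which are no part of the job. Of the things like the mount, leave any that is red; of the rest the smaller one is meant.

How it is judged:
By the outcome, as a careful person would: the job done as asked, in the order asked, and still so for the second after the job is handed in, with the robot touching nothing.
It also fails if it takes over 72 s, if anything falls off the work surface, if the arm or the gripper's body presses on something with over 40 N, if the wrist force passes 120 N, or if a joint passes its speed limit or range.

## Working session

There is one attempt and no reset: what is moved stays moved. The work goes in short steps, Python scripts to look and compute and a tool call to move; the robot and the scene stay as the last step left them, time stands still between calls to the robot, and variables do not carry over. Pictures are saved under pics/ and viewed, at most 10 in all, crops included, and the job is handed in when it is done.

Besides the shell and the picture viewer there is one more tool, called after ">>>" by a JSON object that holds its "method" and its "body", one argument or row to a line. apply_moves: Moves the arm, as the interface text tells. Its arguments: {"type":"object","properties":{"deltas":{"type":"array"},"grip_force":{"type":"number"}},"required":["deltas"]}

```bash
mkdir -p pics; ls; python3 - <<'E'
from workcell import env,cams
import cv2,numpy as np
for n in("top","scene"):
    cv2.imwrite(f"pics/{n}0.png",cams.grab_frame(n))
    c=cams.get_calibration(n);print(n,{k:np.round(v,3).tolist() for k,v in c.items()})
c=cams.get_calibration("wrist");print({k:np.round(v,3).tolist() for k,v in c.items()})
print(env.state())
E
```

```text
pics
top {'mtx': [[369.675, 0.0, 319.477], [0.0, 369.675, 202.729], [0.0, 0.0, 1.0]], 'eye': [337.868, 65.462, 1072.346], 'attitude': [-167.115, -0.005, -87.777]}
scene {'mtx': [[367.28, 0.0, 319.248], [0.0, 367.28, 205.693], [0.0, 0.0, 1.0]], 'eye': [1112.168, 153.891, 715.13], 'attitude': [-138.326, -0.647, 99.193]}
{'mtx': [[359.151, 0.0, 321.715], [0.0, 359.151, 199.014], [0.0, 0.0, 1.0]], 'tool_from_camera': [[0.0, -0.965, -0.26, 74.181], [1.0, 0.0, -0.0, 0.146], [0.0, -0.26, 0.965, -210.331], [0.0, 0.0, 0.0, 1.0]]}
{'time_s': 0.1, 'qpos': array([ 7.54577975e+01,  1.83479918e+01,  8.97001296e+01, -2.59657695e-04,
        7.20417826e+01, -1.14599569e+00]), 'qvel': array([-0.00049526, -0.00384355, -0.11034347,  0.02196263, -0.14186761,
        0.00297871]), 'effort': array([ 1.05186828e-03, -4.13332415e+01, -2.32510793e+01,  7.28860823e-02,
        4.22318245e-02, -7.37292612e-05]), 'ee_pos': array([133.09264975, 558.86510393, 174.89941134]), 'ee_rot': array([-1.79910109e+02, -1.55125148e-03,  1.66603872e+02]), 'force': array([ 0.19268231,  0.07541537, -0.18887532]), 'torque': array([ 0.02951652, -0.0319496 , -0.00288504]), 'gripper_force': 0.0, 'gripper_width': 91.32568543821124}
```

View pics/top0.png

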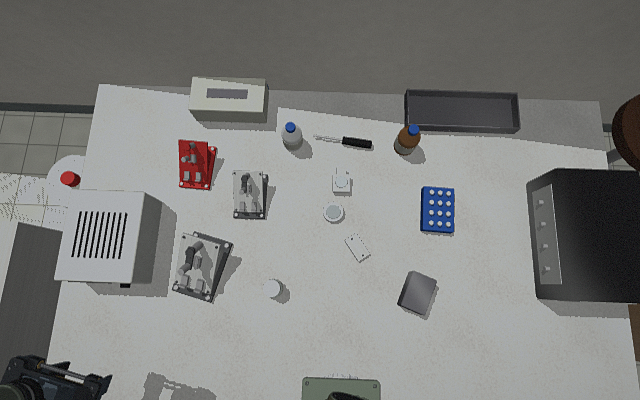

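View pics/scene0.png

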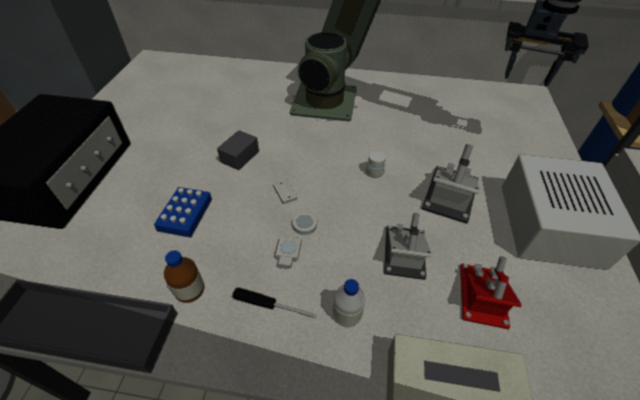

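Candidates (top image):
- **Mounts:** red (195,165) is excluded, large grey (200,265), and smaller grey (250,195). I choose the smaller grey one.
- **Cell:** (342,182), a block with a round mirror and a nose. The look-alikes are the lens holder (333,213) and the blank (357,247).

In the scene view the mount is at (407,248) and the cell at (288,250), nose away from the robot.

```bash
cat > h.py <<'E'
import numpy as np,cv2
from scipy.spatial.transform import Rotation as R
from workcell import env,cams
def cam(n,st=None):
    c=cams.get_calibration(n);K=np.array(c["mtx"])
    if n!="wrist": return K,R.from_euler("xyz",c["attitude"],degrees=True).as_matrix(),np.array(c["eye"])
    st=st or env.state();T=np.array(c["tool_from_camera"]);Rt=R.from_euler("xyz",st["ee_rot"],degrees=True).as_matrix()
    return K,Rt@T[:3,:3],Rt@T[:3,3]+st["ee_pos"]
def cast(C,uv,z):
    K,A,e=C;uv=np.atleast_2d(uv).astype(float);d=(A@np.linalg.inv(K)@np.c_[uv,np.ones(len(uv))].T).T
    return e+d*((z-e[2])/d[:,2])[:,None]
def proj(C,P):
    K,A,e=C;q=(K@A.T@(np.atleast_2d(P)-e).T).T;return q[:,:2]/q[:,2:]
def rel(P,st=None):
    st=st or env.state();return R.from_euler("xyz",st["ee_rot"],degrees=True).as_matrix().T@(np.array(P)-st["ee_pos"])
E
python3 - <<'E'
from h import *
C=cam("top")
for n,uv,z in(("foot",[(234,218),(268,218),(268,172),(236,172)],0),("cell",[(342,182)],25),("knob",[(246,178)],100)):print(n,cast(C,uv,z).round().tolist())
im=cv2.imread("pics/top0.png");cv2.imwrite("pics/c1.png",cv2.resize(im[150:270,160:380],None,fx=3.6,fy=3.6,interpolation=2)[:, :800])
E
```

```text
foot [[527.0, 325.0, 0.0], [531.0, 225.0, 0.0], [672.0, 235.0, 0.0], [669.0, 332.0, 0.0]]
cell [[642.0, 11.0, 25.0]]
knob [[622.0, 278.0, 100.0]]
```

View pics/c1.png

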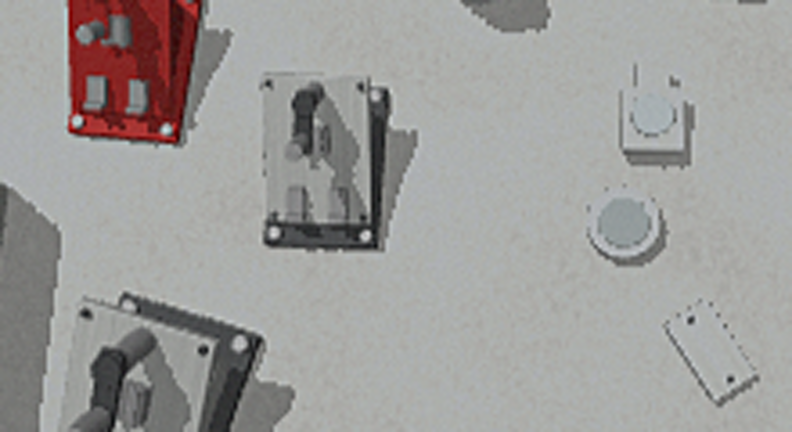

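The crop shows the small grey mount at (320,160), its arm pointing downhill with the knob at (297,148). The cell is at (652,115), with its nose up (+x). The choice stands, so I move in for a wrist view.

>>> {"method": "apply_moves", "body": {
  "deltas": [
    [0,0,-0.05,0,1],
    [-0.03,-0.012,-0.1,-0.1,1],
    [-0.07,-0.03,-0.12,-0.2,1],
    [-0.11,-0.045,-0.12,-0.293,1],
    [-0.155,-0.065,-0.12,-0.293,1]
  ]
}}

```text
time_s: 0.6
ee_pos: [270.2, 459.8, 296.8]
ee_rot: [179.9, 0.1, -176.4]
force: [0.6, 0.7, -0.6]
gripper_width: 91.1
gripper_force: 0.0
```

>>> {"method": "apply_moves", "body": {
  "deltas": [
    [-0.038,-0.031,0,0,1],
    [-0.076,-0.062,0,0,1],
    [-0.114,-0.093,0,0,1],
    [-0.152,-0.124,0,0,1],
    [-0.19,-0.155,0,0,1]
  ]
}}

```text
time_s: 1.1
ee_pos: [469.0, 315.2, 295.3]
ee_rot: [-180.0, -0.0, -176.6]
force: [-0.2, 0.7, 0.1]
gripper_width: 91.5
gripper_force: 0.0
```

>>> {"method": "apply_moves", "body": {
  "deltas": [
    [-0.038,-0.031,0.01,0,1],
    [-0.076,-0.062,0.02,0,1],
    [-0.115,-0.095,0.047,0,1],
    [-0.115,-0.095,0.047,0,1],
    [-0.115,-0.095,0.047,0,1]
  ]
}}

```text
time_s: 1.6
ee_pos: [588.2, 227.5, 246.6]
ee_rot: [-180.0, -0.2, -176.7]
force: [0.5, -0.3, -0.1]
gripper_width: 91.5
gripper_force: 0.0
```

```bash
python3 - <<'E'
from h import *
st=env.state();print(st["ee_pos"],st["ee_rot"],st["qpos"].round(1))
im=cams.grab_frame("wrist");cv2.imwrite("pics/w1.png",im)
np.save("w1.npy",np.r_[st["ee_pos"],st["ee_rot"]])
E
```

```text
[588.21116926 227.53892008 246.57390368] [-179.95883827   -0.22865469 -176.74587589] [ 20.1  21.8  74.2   0.   84.2 -73.2]
```

View pics/w1.png

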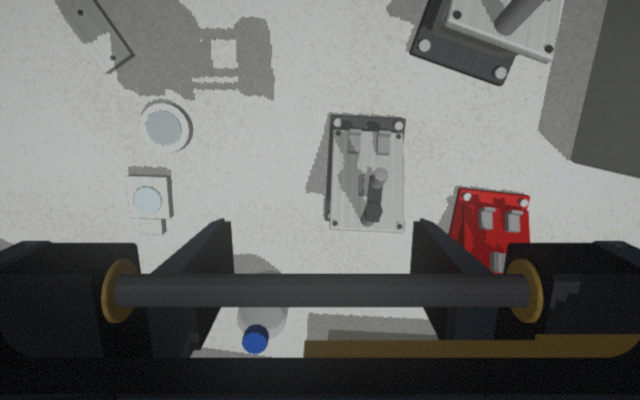

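The wrist view (robot side at the top) shows the mount at (367,170), with its arm running from the post (372,212) to the knob (379,176), and the cell at (149,200) with its nose down at (151,228). I enlarge both to get corner pixels.

```bash
python3 - <<'E'
import cv2,numpy as np
im=cv2.imread("pics/w1.png")
a=cv2.resize(im[105:245,315:420],None,fx=4,fy=4,interpolation=2)
b=cv2.resize(im[160:245,115:185],None,fx=5,fy=5,interpolation=2)
o=np.zeros((560,780,3),np.uint8);o[:560,:420]=a;o[:425,425:775]=b
cv2.imwrite("pics/c2.png",o)
E
```

```text
(no output)
```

View pics/c2.png

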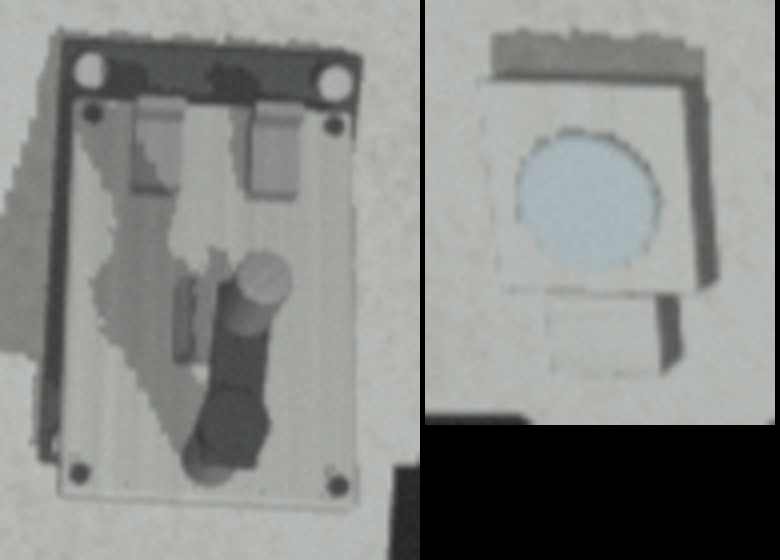

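```bash
python3 - <<'E'
from h import *
v=np.load("w1.npy");C=cam("wrist",dict(ee_pos=v[:3],ee_rot=v[3:]))
def rp(n,uv,z):
    p=cast(C,uv,z);print(n,p.round(1).tolist());return p
ang=lambda d:np.degrees(np.arctan2(d[1],d[0])).round(2)
u=rp("plate up",[(329.5,229.3),(404,232)],80);d=rp("plate dn",[(334.5,129.3),(403,133.3)],19.5);f=rp("foot dn",[(330.8,114.5),(405,118.8)],8)
m=u.mean(0)-d.mean(0);print("yaw axis",ang(m),"len",np.hypot(*m[:2]),104.8)
for e in(u,d,f):print("yaw edge",ang(e[1]-e[0])-90,np.linalg.norm(e[1]-e[0]))
k=m[:2]/np.hypot(*m[:2])
print("cradle origin from up,dn",u.mean(0)[:2]-k*65.8,d.mean(0)[:2]+k*39)
# knob top centre: cradle x 34, height 70 -> z=42+17+60.6
print("knob top",cast(C,[(381,174.5)],42+17+60.6))
c=rp("cell",[(128,176),(166.6,177),(169.4,218.6),(131,218.4),(139.6,234.4),(162,234.8)],25);mi=rp("mirror",[(147.6,200)],27)
t=c[:2].mean(0);b=c[2:4].mean(0);n=c[4:].mean(0)
print("cell yaw",ang(n-t),ang(c[2]-c[1]),ang(c[3]-c[0]),ang(c[1]-c[0])-90,ang(c[2]-c[3])-90,np.linalg.norm(b-t),np.linalg.norm(n-t))
E
```

```text
plate up [[649.3, 240.0, 80.0], [647.8, 323.0, 80.0]]
plate dn [[543.8, 240.6, 19.5], [543.9, 323.1, 19.5]]
foot dn [[527.2, 235.4, 8.0], [527.1, 326.2, 8.0]]
yaw axis -0.22 len 104.6687015217131 104.8
yaw edge 1.0699999999999932 83.04306828760083
yaw edge -0.030000000000001137 82.53824554313455
yaw edge 0.030000000000001137 90.80783169681241
cradle origin from up,dn [582.72917742 281.71878335] [582.86047491 281.71827621]
knob top [[577.11489798 283.91418414 119.6       ]]
cell [[614.0, -8.4, 25.0], [612.6, 38.8, 25.0], [666.1, 39.4, 25.0], [668.6, -9.0, 25.0], [689.6, 0.3, 25.0], [688.5, 28.8, 25.0]]
mirror [[642.7, 14.5, 27.0]]
cell yaw -0.49 0.7 -0.68 1.75 2.9599999999999937 54.10038410622041 75.79383363910092
```

>>> {"method": "apply_moves", "body": {
  "deltas": [
    [0,0.03,0.03,0.057,0],
    [0,0.0556,0.06,0.057,0],
    [0,0.0556,0.09,0.057,0],
    [0,0.0556,0.09,0.057,0],
    [0,0.0556,0.09,0.057,0]
  ]
}}

```text
time_s: 2.15
ee_pos: [584.4, 285.4, 160.2]
ee_rot: [180.0, 0.1, -179.8]
force: [0.7, -0.7, 0.4]
gripper_width: 53.8
gripper_force: 0.0
```

>>> {"method": "apply_moves", "body": {
  "deltas": [
    [0,0,0,0,0],
    [0,0,0,0,0]
  ]
}}

```text
time_s: 2.35
ee_pos: [585.8, 284.6, 161.2]
ee_rot: [179.9, 0.2, -179.9]
force: [-0.1, 0.7, -0.0]
gripper_width: 45.5
gripper_force: 0.0
```

>>> {"method": "apply_moves", "body": {
  "deltas": [
    [0,-0.001,0.02,0,0],
    [0,-0.001,0.04,0,0],
    [0,-0.001,0.055,0,0],
    [0,-0.001,0.055,0,0],
    [0,-0.001,0.055,0,-1]
  ],
  "grip_force": 12
}}

```text
time_s: 2.85
ee_pos: [585.6, 283.3, 104.9]
ee_rot: [180.0, 0.1, -179.9]
force: [1.7, -0.1, 0.4]
gripper_width: 40.3
gripper_force: 0.0
```

>>> {"method": "apply_moves", "body": {
  "deltas": [
    [0,0,0,0,-1],
    [0,0,0,0,-1],
    [0,0,0,0,-1],
    [0,0,0,0,-1],
    [0,0,0,0,-1]
  ]
}}

```text
time_s: 3.35
ee_pos: [584.9, 283.3, 103.8]
ee_rot: [180.0, 0.0, -179.9]
force: [1.3, 0.2, -0.5]
gripper_width: 1.6
gripper_force: 0.0
```

```bash
python3 - <<'E'
from h import *
st=env.state();print(st["ee_pos"],st["gripper_width"],st["gripper_force"])
im=cams.grab_frame("wrist");im2=cams.grab_frame("scene")
a=cv2.resize(im[100:400,180:480],(500,500));b=cv2.resize(im2[190:290,360:450],None,fx=3.3,fy=3.3,interpolation=2)
o=np.zeros((500,800,3),np.uint8);o[:,:500]=a;o[:b.shape[0],503:503+b.shape[1]]=b[:,:297];cv2.imwrite("pics/k1.png",o)
E
```

```text
[584.94774433 283.29680839 103.83379196] 1.576256955635126 0.0
```

View pics/k1.png

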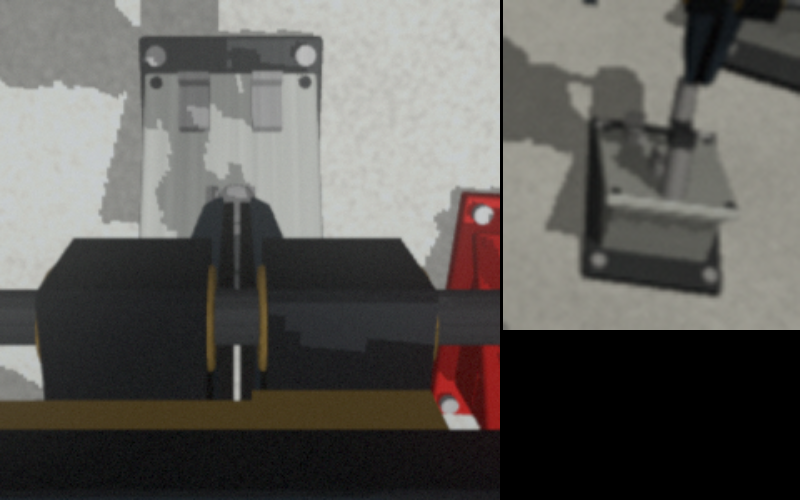

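```bash
python3 - <<'E'
from h import *
C=cam("wrist");S=cam("scene");T=cam("top")
print("knob seen",[cast(C,[(322,214)],z).round(1).tolist() for z in(95,105,119.6)])
p=env.state()["ee_pos"]
for d in(-16,0,16):print("tip",d,proj(C,p+[d,0,0]).round(1),proj(S,p+[d,0,0]).round(1))
k=lambda x,y,z:np.array([582.8+x*.866-z*.5,281.7+y,42+x*.5+z*.866])
for n,q in(("top",k(34,0,70)),("base",k(34,0,42)),("post",k(64,0,42)),("postbase",k(64,0,0))):print(n,q.round(1),proj(C,q).round(),((proj(S,q)-[360,190])*3.3+[503,0]).round())
v=np.load("w1.npy");W=cam("wrist",dict(ee_pos=v[:3],ee_rot=v[3:]))
for q in((34,0,70),(34,0,42),(64,0,42)):print(((proj(W,k(*q))-[315,105])*4).round())
print([(x,proj(W,v[:3]+R.from_euler("xyz",v[3:],degrees=True).apply([x,-45,0])).round()) for x in (-16,16)])
E
```

```text
knob seen [[[579.8, 283.7, 95.0]], [[576.6, 283.7, 105.0]], [[572.0, 283.7, 119.6]]]
tip -16 [[321.2 201.2]] [[414.4 216.2]]
tip 0 [[321.2 226.1]] [[414.5 221.8]]
tip 16 [[321.1 250.1]] [[414.5 227.6]]
top [577.2 281.7 119.6] [[318. 223.]] [[685.  80.]]
base [591.2 281.7  95.4] [[319. 231.]] [[678. 120.]]
post [617.2 281.7 110.4] [[319. 279.]] [[683. 137.]]
postbase [638.2 281.7  74. ] [[319. 281.]] [[672. 198.]]
[[255. 278.]]
[[235. 314.]]
[[234. 427.]]
[(-16, array([[250., 250.]])), (16, array([[247., 201.]]))]
```

The model agrees with the knob's position, but the fingers closed just above its top. I open, go lower and close again; the fingers straddle the bar safely there.

>>> {"method": "apply_moves", "body": {
  "deltas": [
    [0,0,0,0,-0.2],
    [0,0,0,0,-0.2],
    [0,0,0,0,-0.2],
    [0,0,0.007,0,-0.2],
    [0,0,0.014,0,-0.2]
  ]
}}

```text
time_s: 3.95
ee_pos: [584.9, 283.3, 89.2]
ee_rot: [180.0, 0.0, -179.9]
force: [0.2, -0.1, 0.0]
gripper_width: 35.5
gripper_force: 0.0
```

>>> {"method": "apply_moves", "body": {
  "deltas": [
    [0,0,0,0,-0.2],
    [0,0,0,0,-1],
    [0,0,0,0,-1],
    [0,0,0,0,-1],
    [0,0,0,0,-1]
  ]
}}

```text
time_s: 4.45
ee_pos: [585.1, 283.3, 89.9]
ee_rot: [180.0, 0.0, -179.9]
force: [0.2, 0.3, 0.5]
gripper_width: 7.4
gripper_force: 0.0
```

>>> {"method": "apply_moves", "body": {
  "deltas": [
    [0,0,0,0,-1],
    [0,0,0,0,-1]
  ]
}}

```text
time_s: 4.65
ee_pos: [584.9, 283.2, 89.8]
ee_rot: [180.0, 0.0, -179.9]
force: [-0.4, -0.7, -0.7]
gripper_width: 0.8
gripper_force: 0.0
```

```bash
python3 - <<'E'
from h import *
p=env.state()["ee_pos"]
k=lambda x,y,z:np.array([582.8+x*.866-z*.5,281.7+y,42+x*.5+z*.866])
o=np.zeros((600,800,3),np.uint8)
for n,(u,v,w,h),s,(X,Y) in(("scene",(370,150,90,130),4.5,(0,0)),("wrist",(250,150,140,110),2.8,(408,0)),("top",(215,150,75,55),5,(408,312))):
    im=cams.grab_frame(n);C=cam(n);c=cv2.resize(im[v:v+h,u:u+w],None,fx=s,fy=s,interpolation=2)[:600-Y,:800-X]
    for q,col in((p,(0,0,255)),(p-[0,0,19],(0,128,255)),(p+[0,0,19],(0,255,255)),(k(34,0,70),(0,255,0)),(k(34,0,42),(255,0,0)),(k(64,0,42),(255,0,255))):
        a=(proj(C,q)[0]-[u,v])*s;cv2.circle(c,tuple(int(t) for t in a),3,col,-1)
    o[Y:Y+c.shape[0],X:X+c.shape[1]]=c
cv2.imwrite("pics/k2.png",o)
E
```

```text
(no output)
```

View pics/k2.png

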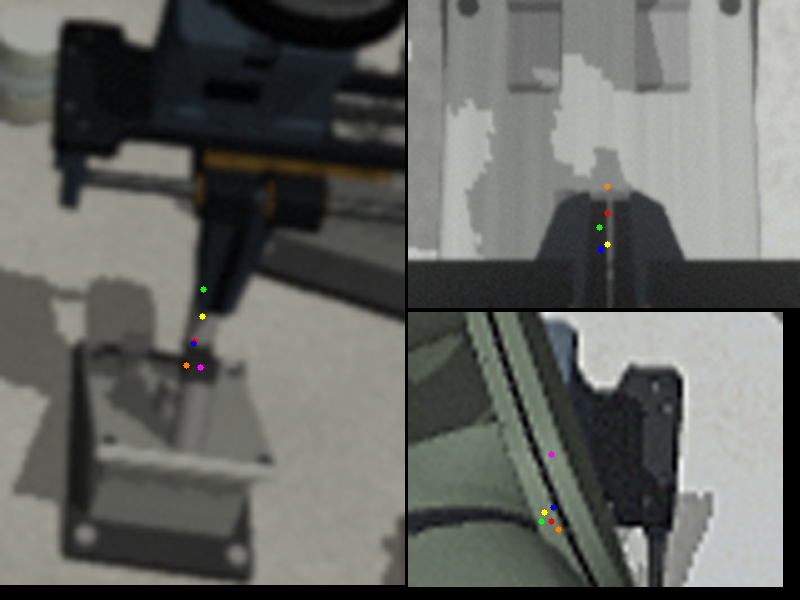

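```bash
python3 - <<'E'
from h import *
S=cam("scene");W=cam("wrist")
for z in(80,90,100,110,120):print(z,cast(S,[(418.9,219.3)],z).round(1).tolist(),cast(W,[(250+202/2.8,150+190/2.8)],z).round(1).tolist())
st=env.state();print(st["qpos"].round(2),st["ee_pos"],st["ee_rot"])
E
```

```text
80 [[555.3, 298.2, 80.0]] [[582.7, 283.8, 80.0]]
90 [[564.1, 295.9, 90.0]] [[579.4, 283.8, 90.0]]
100 [[572.8, 293.7, 100.0]] [[576.1, 283.8, 100.0]]
110 [[581.6, 291.4, 110.0]] [[572.9, 283.7, 110.0]]
120 [[590.4, 289.1, 120.0]] [[569.6, 283.7, 120.0]]
[ 24.82  28.4   86.32   0.    65.28 -65.31] [584.90125136 283.2122475   89.6775831 ] [ 1.79995450e+02  1.47424088e-03 -1.79874228e+02]
```

>>> {"method": "apply_moves", "body": {
  "deltas": [
    [0,0,0,0,-0.2],
    [0,0,0,0,-0.2],
    [0,0,0,0,-0.2],
    [0,0,0.01,0,-0.2],
    [0,0,0.02,0,-0.2]
  ]
}}

```text
time_s: 5.3
ee_pos: [584.9, 283.2, 69.0]
ee_rot: [180.0, 0.0, -179.9]
force: [-0.1, 0.5, -1.2]
gripper_width: 35.7
gripper_force: 0.0
```

>>> {"method": "apply_moves", "body": {
  "deltas": [
    [0,0,0,0,-0.2],
    [0,0,0,0,-1],
    [0,0,0,0,-1],
    [0,0,0,0,-1],
    [0,0,0,0,-1]
  ]
}}

```text
time_s: 5.8
ee_pos: [585.2, 283.2, 70.0]
ee_rot: [180.0, 0.0, -179.9]
force: [-0.2, -0.1, -0.1]
gripper_width: 13.6
gripper_force: 12.0
```

>>> {"method": "apply_moves", "body": {
  "deltas": [
    [0,0,0,0,-1]
  ]
}}

```text
time_s: 5.9
ee_pos: [585.2, 283.3, 70.0]
ee_rot: [180.0, 0.0, -179.9]
force: [0.4, 0.2, 0.9]
gripper_width: 13.5
gripper_force: 12.0
```

```bash
python3 -c "
from h import *
print(env.grip_depth,[a for a in dir(env) if a[0]!='_'],env.state())"
```

```text
18.8 ['Unreachable', 'grip_depth', 'job_done', 'state'] {'time_s': 5.9, 'qpos': array([ 2.48185178e+01,  2.93328796e+01,  8.77456988e+01, -3.33626540e-03,
        6.28739762e+01, -6.53076921e+01]), 'qvel': array([-0.01847959,  0.02657715, -0.00434086, -0.00965608,  0.00959456,
       -0.06528586]), 'effort': array([ 2.53131744e-01, -4.91584539e+01, -2.11990285e+01,  1.12101319e-01,
        1.11284035e-01,  3.75646210e-03]), 'ee_pos': array([585.18522714, 283.27192325,  70.00136438]), 'ee_rot': array([ 1.79982879e+02,  4.43480729e-02, -1.79872277e+02]), 'force': array([0.37189114, 0.18147052, 0.8650122 ]), 'torque': array([-0.03480127, -0.06278013, -0.02839302]), 'gripper_force': 12.000579535961151, 'gripper_width': 13.52813664830053}
```

The knob is gripped at a width of 13.5 mm. The real fingertips therefore end roughly 35–40 mm short of the reported TCP, and I allow for that from here on. Next I swing along the arc.

>>> {"method": "apply_moves", "body": {
  "deltas": [
    [-0.0004,0.0035,-0.0022,0,-1],
    [-0.0015,0.0085,-0.003,0,-1],
    [-0.0032,0.0128,-0.0038,0,-1],
    [-0.005,0.0161,-0.0049,0,-1],
    [-0.007,0.0188,-0.006,0,-1]
  ],
  "grip_force": 15
}}

```text
time_s: 6.4
ee_pos: [588.9, 298.5, 73.0]
ee_rot: [-179.6, -0.5, -179.9]
force: [-1.4, -8.0, -5.9]
gripper_width: 13.4
gripper_force: 15.0
```

>>> {"method": "apply_moves", "body": {
  "deltas": [
    [-0.0024,0.0026,-0.0014,0,-1],
    [-0.0049,0.0048,-0.0029,0,-1],
    [-0.0078,0.0066,-0.0045,0,-1],
    [-0.0108,0.0081,-0.0063,0,-1],
    [-0.014,0.009,-0.0081,0,-1]
  ]
}}

```text
time_s: 6.9
ee_pos: [602.7, 308.1, 80.9]
ee_rot: [-179.6, -0.5, -179.9]
force: [-3.0, -5.1, -6.9]
gripper_width: 13.0
gripper_force: 15.0
```

>>> {"method": "apply_moves", "body": {
  "deltas": [
    [-0.0031,0.0005,-0.0018,0,-1],
    [-0.0063,0.0004,-0.0036,0,-1],
    [-0.0088,0.0002,-0.005,0,-1],
    [-0.0088,0.0002,-0.005,0,-1]
  ]
}}

```text
time_s: 7.3
ee_pos: [614.2, 310.5, 87.6]
ee_rot: [-179.9, -0.1, -179.9]
force: [-1.4, -4.6, -9.4]
gripper_width: 12.8
gripper_force: 15.0
```

>>> {"method": "apply_moves", "body": {
  "deltas": [
    [0,0,0,0,-0.4],
    [0,0,0,0,-0.4],
    [0,0,0,0,-0.4],
    [0,0,-0.03,0,-0.4],
    [0,0,-0.07,0,-0.4]
  ]
}}

```text
time_s: 7.8
ee_pos: [613.9, 311.4, 158.4]
ee_rot: [-180.0, -0.1, -179.9]
force: [0.8, 0.2, 0.3]
gripper_width: 27.8
gripper_force: 0.0
```

>>> {"method": "apply_moves", "body": {
  "deltas": [
    [0,-0.03,-0.03,0,1],
    [-0.01,-0.07,-0.03,0,1],
    [-0.02,-0.115,-0.03,0,1],
    [-0.03,-0.16,-0.03,0,1],
    [-0.03,-0.205,-0.03,0,1]
  ]
}}

```text
time_s: 8.3
ee_pos: [646.9, 105.1, 190.1]
ee_rot: [179.9, 0.3, -179.9]
force: [0.9, 0.1, 0.3]
gripper_width: 64.1
gripper_force: 0.0
```

>>> {"method": "apply_moves", "body": {
  "deltas": [
    [0,-0.045,0,0,1],
    [0,-0.09,0.02,0,1],
    [0,-0.09,0.05,0,1],
    [0,-0.09,0.07,0,1],
    [0,-0.09,0.07,0,1]
  ]
}}

```text
time_s: 8.8
ee_pos: [644.0, 16.0, 116.8]
ee_rot: [180.0, -0.2, -179.9]
force: [-0.0, -0.2, 0.6]
gripper_width: 91.2
gripper_force: 0.0
```

```bash
python3 - <<'E'
from h import *
st=env.state();print(st["ee_pos"],st["ee_rot"],st["gripper_width"])
W=cam("wrist",st);im=cams.grab_frame("wrist");cv2.imwrite("pics/w2.png",im)
q=proj(W,[651,15,25])[0];print(q)
T=cam("top");t=cams.grab_frame("top");cv2.imwrite("pics/top2.png",t)
p=proj(T,[600,290,100])[0].astype(int);print(p)
o=np.zeros((600,800,3),np.uint8);o[:400,:640]=im;c=cv2.resize(t[p[1]-35:p[1]+35,p[0]-35:p[0]+35],(230,200)[:2]);o[400:,:230]=c
k=lambda x,y,z:np.array([582.8+x*.866-z*.5,281.7+y,42+x*.5+z*.866])
cv2.imwrite("pics/w2v.png",o)
E
```

```text
[643.99162409  16.02893621 116.79638637] [ 179.97410955   -0.2067513  -179.9213479 ] 91.18846596615073
[320.09380091 198.98399998]
[240 185]
```

View pics/w2v.png

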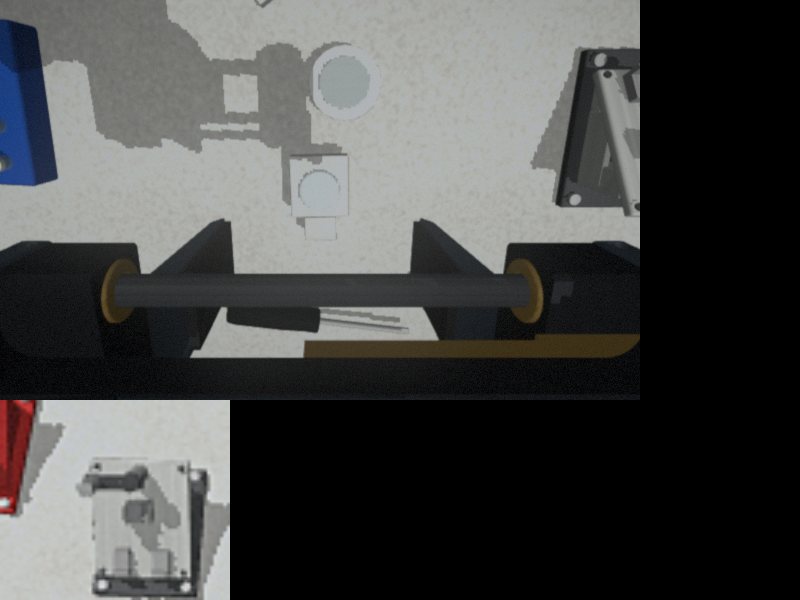

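The keeper now points to +y, so it is well aside. The wrist view shows the cell at (319,190) with its nose down at (321,240), between the open fingers.

```bash
python3 - <<'E'
from h import *
st=env.state();W=cam("wrist",st);im=cv2.imread("pics/w2.png")
hsv=cv2.cvtColor(im,40);m=cv2.inRange(hsv,(85,18,100),(125,120,255));m[:150]=0;m[225:]=0;m[:,:285]=0;m[:,360:]=0
mo=cv2.moments(m,True);c=(mo['m10']/mo['m00'],mo['m01']/mo['m00']);print("mirror",c,mo['m00'],cast(W,[c],27).round(1))
g=cv2.cvtColor(im,6).astype(float)
P=cast(W,[(290.5,155),(348.5,154),(347.5,216),(291.5,216.5),(305.5,240),(336.5,239.5)],25).round(1);print(P.tolist(),P[:2].mean(0),P[4:].mean(0))
print(rel([644,15,0],st))
E
```

```text
mirror (307.1111111111111, 189.94444444444446) 36.0 [[646.1   4.3  27. ]]
[[615.9, -9.7, 25.0], [615.0, 39.7, 25.0], [670.4, 40.1, 25.0], [671.0, -9.9, 25.0], [693.4, 2.4, 25.0], [692.8, 30.6, 25.0]] [615.45  15.    25.  ] [693.1  16.5  25. ]
[  2.55936487  -1.67752047 120.00605632]
```

>>> {"method": "apply_moves", "body": {
  "deltas": [
    [-0.0015,-0.001,0.04,0,0.6],
    [-0.0015,-0.001,0.08,0,0.6],
    [-0.0015,-0.001,0.115,0,0.6],
    [-0.0015,-0.001,0.139,0,0.6],
    [-0.0015,-0.001,0.139,0,0.6]
  ]
}}

```text
time_s: 9.4
ee_pos: [645.7, 16.0, -21.9]
ee_rot: [180.0, -0.2, -179.8]
force: [-0.1, -0.6, 0.3]
gripper_width: 73.0
gripper_force: 0.0
```

>>> {"method": "apply_moves", "body": {
  "deltas": [
    [0,0,0.002,0,0.6],
    [0,0,0.004,0,0.6],
    [0,0,0.006,0,0.6],
    [0,0,0.006,0,0.6]
  ]
}}

```text
time_s: 9.8
ee_pos: [647.5, 15.4, -25.2]
ee_rot: [180.0, 0.1, -179.9]
force: [0.2, -0.5, -0.5]
gripper_width: 72.9
gripper_force: 0.0
```

>>> {"method": "apply_moves", "body": {
  "deltas": [
    [0,0,0.001,0,0.6],
    [0,0,0.002,0,0.6],
    [0,0,0.003,0,0.6],
    [0,0,0.003,0,0.6]
  ]
}}

```text
time_s: 10.2
ee_pos: [646.7, 15.3, -29.5]
ee_rot: [180.0, -0.0, -179.9]
force: [-0.3, 0.7, -0.3]
gripper_width: 73.1
gripper_force: 0.0
```

>>> {"method": "apply_moves", "body": {
  "deltas": [
    [0,0,0.001,0,0.6],
    [0,0,0.002,0,0.6],
    [0,0,0.002,0,0.6]
  ]
}}

```text
time_s: 10.5
ee_pos: [646.6, 15.4, -31.5]
ee_rot: [180.0, -0.0, -179.9]
force: [0.4, 0.2, 0.9]
gripper_width: 73.1
gripper_force: 0.0
```

>>> {"method": "apply_moves", "body": {
  "deltas": [
    [0,0,0.001,0,0.6],
    [0,0,0.002,0,0.6],
    [0,0,0.002,0,0.6]
  ]
}}

```text
time_s: 10.8
ee_pos: [646.7, 15.4, -33.4]
ee_rot: [180.0, -0.0, -179.9]
force: [-0.5, -0.5, 0.7]
gripper_width: 72.9
gripper_force: 0.0
```

>>> {"method": "apply_moves", "body": {
  "deltas": [
    [0,0,0.001,0,0.6],
    [0,0,0.0015,0,0.6],
    [0,0,0.0015,0,0.6]
  ]
}}

```text
time_s: 11.1
ee_pos: [646.7, 15.4, -34.9]
ee_rot: [180.0, -0.0, -179.9]
force: [-0.8, -0.8, 0.6]
gripper_width: 72.9
gripper_force: 0.0
```

>>> {"method": "apply_moves", "body": {
  "deltas": [
    [0,0,0.001,0,0.6],
    [0,0,0.0015,0,0.6],
    [0,0,0.0015,0,0.6]
  ]
}}

```text
time_s: 11.4
ee_pos: [646.7, 15.4, -36.4]
ee_rot: [180.0, -0.0, -179.9]
force: [0.7, -0.8, -0.1]
gripper_width: 73.0
gripper_force: 0.0
```

>>> {"method": "apply_moves", "body": {
  "deltas": [
    [0,0,0.001,0,0.6],
    [0,0,0.0015,0,0.6],
    [0,0,0.0015,0,0.6]
  ]
}}

```text
time_s: 11.7
ee_pos: [646.7, 15.4, -37.9]
ee_rot: [180.0, -0.0, -179.9]
force: [0.7, -0.5, -0.1]
gripper_width: 73.0
gripper_force: 0.0
```

>>> {"method": "apply_moves", "body": {
  "deltas": [
    [0,0,0.001,0,0.6],
    [0,0,0.0015,0,0.6],
    [0,0,0.0015,0,0.6]
  ]
}}

```text
time_s: 12.0
ee_pos: [646.9, 15.4, -38.0]
ee_rot: [180.0, 0.0, -179.9]
force: [-1.7, -0.2, 7.6]
gripper_width: 73.2
gripper_force: 3.5
```

Contact came at TCP z = -38.0, so the fingertips end 38 mm short of the TCP. I grip the cell at cell x ≈ -13, which keeps the gripper's body clear of the parked knob.

>>> {"method": "apply_moves", "body": {
  "deltas": [
    [0,0,-0.0045,0,0.6],
    [0.008,0,-0.0045,0,0.6],
    [0.008,0,-0.0045,0,0.6],
    [0.008,0,-0.0045,0,-0.2],
    [0.008,0,-0.0045,0,-0.2]
  ],
  "grip_force": 10
}}

```text
time_s: 12.5
ee_pos: [638.8, 15.3, -34.9]
ee_rot: [180.0, -0.0, -179.9]
force: [0.9, 0.1, -0.1]
gripper_width: 59.8
gripper_force: 0.0
```

>>> {"method": "apply_moves", "body": {
  "deltas": [
    [0,0,0,0,-0.2],
    [0,0,0,0,-0.2],
    [0,0,0,0,-0.2],
    [0,0,0,0,-0.2]
  ]
}}

```text
time_s: 12.9
ee_pos: [638.7, 15.2, -34.9]
ee_rot: [-180.0, -0.0, -179.9]
force: [0.3, -1.3, -0.0]
gripper_width: 50.2
gripper_force: 10.0
```

>>> {"method": "apply_moves", "body": {
  "deltas": [
    [0,0,-0.01,0,-0.2],
    [0,0,-0.03,0,-0.2],
    [0,0,-0.06,0,-0.2],
    [0,0,-0.1,0,-0.2],
    [0,0,-0.14,0,-0.2]
  ]
}}

```text
time_s: 13.4
ee_pos: [638.3, 15.5, 106.6]
ee_rot: [180.0, -0.0, -179.9]
force: [1.4, 0.2, -2.3]
gripper_width: 49.8
gripper_force: 10.0
```

```bash
python3 - <<'E'
from h import *
st=env.state();print(st["ee_pos"],st["ee_rot"],st["gripper_width"],st["force"])
im=cams.grab_frame("wrist");cv2.imwrite("pics/w3.png",im);np.save("w3.npy",np.r_[st["ee_pos"],st["ee_rot"]])
cv2.imwrite("pics/w3v.png",cv2.resize(im[110:290,220:430],None,fx=3.3,fy=3.3,interpolation=2))
E
```

```text
[638.32648301  15.52066861 106.64258284] [ 1.79979309e+02 -4.82714076e-02 -1.79875214e+02] 49.84927367986431 [ 1.41745029  0.1904976  -2.33796054]
```

View pics/w3v.png

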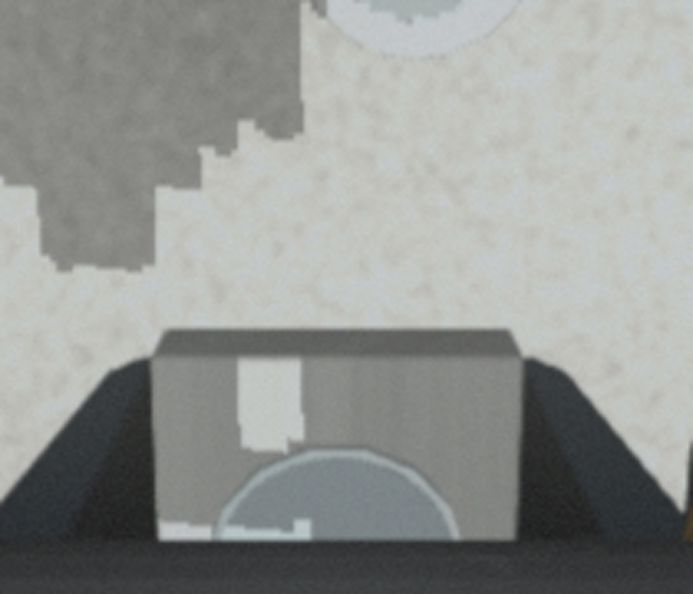

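The rear edge of the cell lies at tool x = +25 mm, so the grip is at cell x = -13, level and centred. I carry it to the mount.

>>> {"method": "apply_moves", "body": {
  "deltas": [
    [0.01,0.02,-0.035,0,-0.2],
    [0.03,0.06,-0.04,0,-0.2],
    [0.05,0.1,-0.04,0,-0.2],
    [0.07,0.14,-0.04,0,-0.2],
    [0.09,0.18,-0.04,0,-0.2]
  ]
}}

```text
time_s: 13.95
ee_pos: [547.3, 196.6, 145.7]
ee_rot: [180.0, 0.0, -179.9]
force: [0.6, 0.7, -1.8]
gripper_width: 49.9
gripper_force: 10.0
```

>>> {"method": "apply_moves", "body": {
  "deltas": [
    [0.014,0.03,0,0,-0.2],
    [0.024,0.06,0,0,-0.2],
    [0.028,0.0865,0,0,-0.2],
    [0.028,0.0865,0,0,-0.2],
    [0.028,0.0865,0,0,-0.2]
  ]
}}

```text
time_s: 14.45
ee_pos: [519.9, 281.8, 145.3]
ee_rot: [-180.0, 0.0, -179.8]
force: [-1.0, 0.5, -1.9]
gripper_width: 50.0
gripper_force: 10.0
```

>>> {"method": "apply_moves", "body": {
  "deltas": [
    [0,0,0,0,-0.2]
  ]
}}

```text
time_s: 14.55
ee_pos: [520.2, 280.7, 145.2]
ee_rot: [-180.0, -0.0, -179.9]
force: [0.1, -0.5, -3.1]
gripper_width: 50.0
gripper_force: 10.0
```

>>> {"method": "apply_moves", "body": {
  "deltas": [
    [-0.004,0.0006,0.022,0,-0.2],
    [-0.008,0.0006,0.045,0,-0.2],
    [-0.013,0.0006,0.067,0,-0.2],
    [-0.021,0.0006,0.081,0,-0.2],
    [-0.029,0.0006,0.095,0,-0.2]
  ]
}}

```text
time_s: 15.05
ee_pos: [550.2, 281.5, 49.7]
ee_rot: [180.0, 0.0, -179.9]
force: [0.5, -0.1, -2.0]
gripper_width: 49.7
gripper_force: 10.0
```

>>> {"method": "apply_moves", "body": {
  "deltas": [
    [-0.004,0,0.007,0,-0.2],
    [-0.008,0,0.0145,0,-0.2],
    [-0.009,0,0.0157,0,-0.2],
    [-0.009,0,0.0157,0,-0.2],
    [-0.009,0,0.0157,0,-0.2]
  ]
}}

```text
time_s: 15.55
ee_pos: [558.4, 282.5, 35.2]
ee_rot: [180.0, 0.1, -179.9]
force: [-0.1, -0.0, -1.3]
gripper_width: 50.0
gripper_force: 10.0
```

>>> {"method": "apply_moves", "body": {
  "deltas": [
    [-0.001,0,0.0017,0,-0.2],
    [-0.002,0,0.0035,0,-0.2],
    [-0.003,0,0.0052,0,-0.2],
    [-0.003,0,0.0052,0,-0.2]
  ],
  "grip_force": 7
}}

```text
time_s: 15.95
ee_pos: [561.0, 281.9, 29.1]
ee_rot: [-180.0, -0.0, -179.9]
force: [-0.5, -1.6, -2.4]
gripper_width: 50.3
gripper_force: 7.0
```

>>> {"method": "apply_moves", "body": {
  "deltas": [
    [0,0,0.002,0,-0.2],
    [0.0002,0,0.004,0,-0.2],
    [0.0004,0,0.006,0,-0.2],
    [0.0007,0,0.0087,0,-0.2]
  ],
  "grip_force": 6
}}

```text
time_s: 16.35
ee_pos: [560.0, 281.7, 20.5]
ee_rot: [-179.9, -0.1, -179.9]
force: [-1.9, -4.0, 0.7]
gripper_width: 49.9
gripper_force: 6.0
```

```bash
python3 - <<'E'
from h import *
st=env.state();print(st["ee_pos"],st["force"],st["torque"],st["gripper_width"])
E
```

```text
[560.03080733 281.66480237  20.46276526] [-1.94520132 -4.04967763  0.69781267] [-0.64469805  0.33542916 -0.16466007] 49.88370622265522
```

Contact has begun, with a side force of -4 N in y from the groove flank. I shift towards -y to centre the ball.

>>> {"method": "apply_moves", "body": {
  "deltas": [
    [0,-0.0008,0,0,-0.2],
    [0,-0.0015,0,0,-0.2],
    [0,-0.0015,0,0,-0.2]
  ]
}}

```text
time_s: 16.65
ee_pos: [561.2, 281.4, 20.6]
ee_rot: [179.9, 0.1, -179.9]
force: [0.0, 0.1, -3.0]
gripper_width: 50.2
gripper_force: 6.0
```

>>> {"method": "apply_moves", "body": {
  "deltas": [
    [0,0,0.002,0,-0.2],
    [0,0,0.004,0,-0.2],
    [0.0002,0,0.007,0,-0.2],
    [0.0002,0,0.007,0,-0.2]
  ]
}}

```text
time_s: 17.05
ee_pos: [560.1, 280.6, 13.1]
ee_rot: [-180.0, -0.0, -179.9]
force: [-0.4, -1.8, -1.2]
gripper_width: 49.9
gripper_force: 6.0
```

>>> {"method": "apply_moves", "body": {
  "deltas": [
    [-0.0003,0,0.002,0,-0.2],
    [-0.0006,0,0.004,0,-0.2],
    [-0.0006,0,0.004,0,-0.2]
  ]
}}

```text
time_s: 17.35
ee_pos: [560.5, 280.8, 10.4]
ee_rot: [180.0, -0.0, -179.9]
force: [-4.4, -2.7, 5.0]
gripper_width: 49.9
gripper_force: 9.9
```

```bash
cat > tilt.py <<'E'
from h import *
import sys
T=np.array(cams.get_calibration("wrist")["tool_from_camera"]);K=cam("wrist")[0];Ti=np.linalg.inv(T)
def pr(x,y,z):
    q=K@(Ti@[x,y,z,1])[:3];return (q[:2]/q[2]).round(1)
for f in(0,10,20,25,30,35):
    a=np.radians(f);o=[]
    for X,Z in((-38,11),(-38,25),(-26,27)):
        r=(X+13,Z-18);h=r[0]*np.cos(a)-r[1]*np.sin(a);v=r[0]*np.sin(a)+r[1]*np.cos(a);o.append(pr(-h,0,-53-v)[1])
    print(f,"rows: rear-bottom,rear-top,mirror",o)
im=cams.grab_frame("wrist");cv2.imwrite(sys.argv[1],im)
for w in((290,300),(318,328),(345,355)):
    g=cv2.cvtColor(im,6)[:,w[0]:w[1]].mean(1);print(w,g[195:265].astype(int).tolist())
E
python3 tilt.py pics/t1.png
```

```text
0 rows: rear-bottom,rear-top,mirror [np.float64(208.7), np.float64(217.8), np.float64(245.0)]
10 rows: rear-bottom,rear-top,mirror [np.float64(209.4), np.float64(213.0), np.float64(240.1)]
20 rows: rear-bottom,rear-top,mirror [np.float64(211.5), np.float64(210.0), np.float64(236.1)]
25 rows: rear-bottom,rear-top,mirror [np.float64(213.1), np.float64(209.2), np.float64(234.4)]
30 rows: rear-bottom,rear-top,mirror [np.float64(215.0), np.float64(208.8), np.float64(233.0)]
35 rows: rear-bottom,rear-top,mirror [np.float64(217.3), np.float64(208.8), np.float64(231.9)]
(290, 300) [67, 68, 66, 67, 68, 68, 66, 68, 73, 101, 127, 139, 143, 165, 192, 200, 200, 200, 200, 200, 202, 201, 201, 200, 200, 200, 200, 201, 200, 200, 201, 201, 201, 201, 200, 201, 201, 201, 199, 190, 183, 184, 187, 183, 167, 152, 153, 155, 158, 159, 159, 157, 156, 157, 157, 157, 156, 155, 154, 151, 151, 149, 149, 149, 150, 149, 149, 149, 149, 149]
(318, 328) [65, 67, 66, 65, 66, 65, 65, 67, 73, 102, 127, 138, 137, 138, 148, 152, 152, 152, 152, 151, 151, 152, 152, 153, 152, 152, 152, 152, 152, 152, 152, 151, 153, 151, 152, 153, 152, 152, 152, 166, 176, 165, 151, 149, 149, 149, 148, 149, 149, 150, 149, 149, 149, 149, 151, 150, 149, 150, 150, 150, 149, 149, 150, 150, 150, 150, 149, 149, 150, 150]
(345, 355) [68, 67, 68, 68, 67, 67, 68, 68, 78, 105, 129, 138, 135, 135, 145, 148, 148, 148, 148, 149, 148, 148, 148, 149, 149, 148, 148, 148, 149, 149, 149, 149, 148, 149, 149, 149, 149, 149, 149, 149, 148, 149, 148, 149, 148, 150, 152, 155, 157, 158, 158, 157, 156, 157, 157, 157, 157, 156, 153, 153, 151, 150, 149, 149, 149, 149, 149, 149, 149, 149]
```

>>> {"method": "apply_moves", "body": {
  "deltas": [
    [0,-0.0005,0.0008,0,-0.2],
    [0,-0.0005,0.0008,0,-0.2]
  ]
}}

```text
time_s: 17.6
ee_pos: [560.6, 280.8, 10.2]
ee_rot: [179.9, 0.0, -179.9]
force: [-5.5, -1.2, 6.5]
gripper_width: 49.8
gripper_force: 10.4
```

```bash
python3 tilt.py pics/t2.png | grep 318; python3 -c "
from h import *
s=env.state();print(s['ee_pos'],s['force'],s['gripper_force'])"
```

```text
(318, 328) [66, 66, 66, 66, 66, 66, 66, 67, 77, 104, 129, 140, 137, 140, 148, 151, 151, 151, 151, 151, 152, 151, 151, 151, 151, 152, 152, 152, 151, 152, 151, 152, 152, 152, 152, 152, 153, 152, 153, 166, 175, 162, 150, 149, 149, 149, 149, 149, 150, 150, 149, 150, 150, 148, 149, 149, 149, 150, 149, 150, 150, 149, 150, 149, 150, 150, 150, 149, 148, 150]
[560.58925165 280.83400996  10.15157641] [-5.62165864 -2.31762927  6.88187577] 10.441590333357453
```

The tilt is about 30° and did not change under extra press, so all three feet are bearing. I ease off and release.

>>> {"method": "apply_moves", "body": {
  "deltas": [
    [0,0,-0.0008,0,-0.2],
    [0,0,-0.0008,0,0.15],
    [0,0,-0.0008,0,0.25],
    [0,0,-0.0008,0,0.4],
    [0,0,-0.0008,0,0.4]
  ],
  "grip_force": 5
}}

```text
time_s: 18.15
ee_pos: [561.4, 280.1, 10.0]
ee_rot: [180.0, 0.1, -179.9]
force: [-1.2, -2.2, 1.8]
gripper_width: 63.7
gripper_force: 1.4
```

>>> {"method": "apply_moves", "body": {
  "deltas": [
    [0,0,0,0,0.4],
    [0,0,0,0,0.4],
    [0,0,0,0,0.4]
  ]
}}

```text
time_s: 18.45
ee_pos: [561.3, 280.8, 9.5]
ee_rot: [180.0, 0.0, -179.9]
force: [0.1, 0.4, 0.6]
gripper_width: 63.5
gripper_force: 0.3
```

```bash
python3 tilt.py pics/t3.png | grep "("; python3 -c "
from h import *
s=env.state();print(s['ee_pos'],s['force'],s['gripper_width'])"
```

```text
0 rows: rear-bottom,rear-top,mirror [np.float64(208.7), np.float64(217.8), np.float64(245.0)]
10 rows: rear-bottom,rear-top,mirror [np.float64(209.4), np.float64(213.0), np.float64(240.1)]
20 rows: rear-bottom,rear-top,mirror [np.float64(211.5), np.float64(210.0), np.float64(236.1)]
25 rows: rear-bottom,rear-top,mirror [np.float64(213.1), np.float64(209.2), np.float64(234.4)]
30 rows: rear-bottom,rear-top,mirror [np.float64(215.0), np.float64(208.7), np.float64(233.0)]
35 rows: rear-bottom,rear-top,mirror [np.float64(217.3), np.float64(208.8), np.float64(231.9)]
(290, 300) [67, 66, 65, 69, 90, 140, 176, 185, 186, 187, 186, 185, 186, 186, 186, 186, 186, 186, 187, 186, 186, 186, 187, 186, 187, 187, 187, 187, 179, 169, 167, 173, 181, 178, 157, 145, 146, 148, 148, 148, 148, 147, 147, 148, 147, 146, 145, 143, 142, 141, 141, 141, 139, 141, 141, 140, 140, 141, 140, 140, 141, 141, 141, 140, 140, 141, 142, 152, 172, 184]
(318, 328) [66, 64, 65, 68, 88, 121, 139, 142, 142, 143, 143, 143, 143, 144, 143, 143, 143, 143, 144, 143, 144, 143, 143, 144, 144, 144, 144, 144, 147, 158, 163, 158, 151, 150, 151, 153, 155, 155, 155, 155, 156, 150, 141, 140, 140, 140, 141, 141, 140, 140, 141, 140, 140, 141, 140, 140, 140, 140, 140, 141, 141, 141, 141, 140, 140, 141, 141, 141, 141, 142]
(345, 355) [67, 67, 67, 69, 89, 120, 138, 140, 141, 141, 141, 140, 141, 141, 141, 141, 141, 142, 142, 142, 141, 141, 141, 141, 141, 141, 141, 141, 141, 142, 142, 142, 142, 142, 142, 141, 142, 142, 144, 146, 147, 147, 147, 147, 148, 148, 148, 148, 147, 147, 144, 144, 143, 142, 140, 141, 140, 140, 140, 140, 140, 140, 140, 139, 140, 140, 140, 141, 141, 140]
[561.1549743  280.73820937   9.49071335] [0.89629811 1.10849667 0.34621622] 64.03347330188375
```

The cell slid about 4 mm downhill by itself. I retreat and check the seating.

>>> {"method": "apply_moves", "body": {
  "deltas": [
    [0.003,0,-0.005,0,0.4],
    [0.009,0,-0.02,0,0.45],
    [0.01,0,-0.06,0,0.45],
    [0.01,0,-0.1,0,0.3],
    [0.01,0,-0.15,0,0.3]
  ]
}}

```text
time_s: 19.0
ee_pos: [549.5, 279.8, 161.2]
ee_rot: [-180.0, -0.1, -179.9]
force: [0.5, 0.7, 0.2]
gripper_width: 59.4
gripper_force: 0.0
```

>>> {"method": "apply_moves", "body": {
  "deltas": [
    [-0.01,0,-0.02,0,0],
    [-0.01,0,-0.02,0,0],
    [-0.01,0,-0.02,0,0],
    [-0.01,0,-0.02,0,0]
  ]
}}

```text
time_s: 19.4
ee_pos: [559.5, 279.8, 178.3]
ee_rot: [-179.9, -0.2, -179.9]
force: [0.3, 0.0, -0.3]
gripper_width: 45.3
gripper_force: 0.0
```

```bash
python3 - <<'E'
from h import *
st=env.state();print(st["ee_pos"],st["force"])
W=cam("wrist",st);im=cams.grab_frame("wrist");cv2.imwrite("pics/w4.png",im);s2=cams.grab_frame("scene")
k=lambda x,y,z:np.array([582.8+x*.866-z*.5,281.7+y,42+x*.5+z*.866])
c=lambda x,y,z:k(x,y,z+8)
x0,y0=240,90;v=cv2.resize(im[y0:y0+150,x0:x0+150],(600,600),interpolation=2);b=v.copy()
pts=[c(-38,25,25),c(-38,-25,25),c(16,25,25),c(16,-25,25),c(38,14,25),c(38,-14,25),k(64-30*np.cos(1.69),30*np.sin(1.69),70)]
for q in pts:
    a=(proj(W,q)[0]-[x0,y0])*4;cv2.circle(v,tuple(int(t) for t in a),3,(0,0,255),-1)
o=np.zeros((600,800,3),np.uint8);o[:,:600]=v
r=s2[190:290,370:450];r=cv2.resize(r,(200,250),interpolation=2);o[:250,600:]=r;cv2.imwrite("pics/w4v.png",o)
E
```

```text
[559.4763022  279.76607886 178.26789547] [ 0.30483486  0.04755677 -0.2746661 ]
```

View pics/w4v.png

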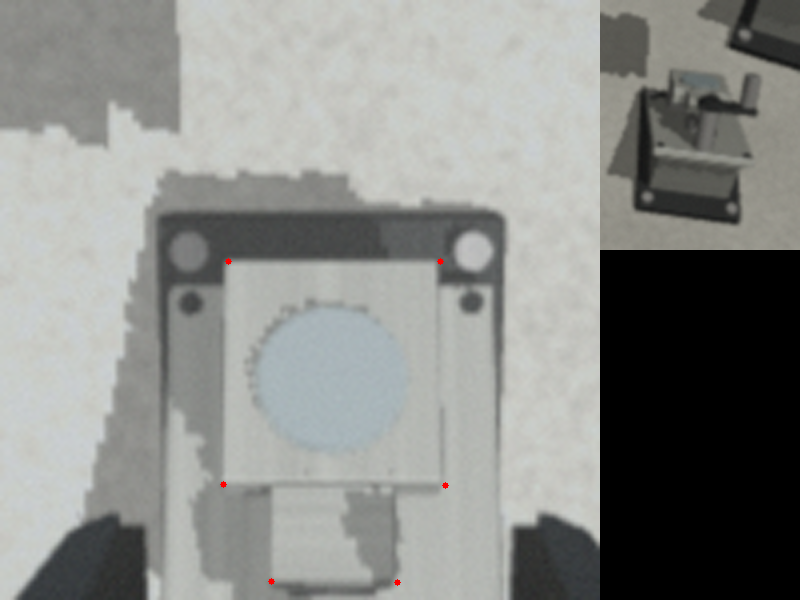

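The predicted corners of a cell fully home (red dots, e.g. (228,261) and (445,485)) fall on the seen corners to within 1 mm, so it is seated. The knob is still aside in the inset. Next I swing the arm back.

>>> {"method": "apply_moves", "body": {
  "deltas": [
    [-0.02,0.012,0.005,0,-0.4],
    [-0.04,0.024,0.01,0,-0.4],
    [-0.0545,0.031,0.018,0,-0.4],
    [-0.0545,0.031,0.018,0,-0.4],
    [-0.0545,0.031,0.018,0,-0.4]
  ]
}}

```text
time_s: 20.0
ee_pos: [614.4, 311.0, 160.3]
ee_rot: [-179.9, -0.2, -179.9]
force: [0.8, -0.0, -0.2]
gripper_width: 27.3
gripper_force: 0.0
```

>>> {"method": "apply_moves", "body": {
  "deltas": [
    [0,0,0.025,0,-0.4],
    [0,0,0.05,0,-0.4],
    [0,0,0.07,0,-0.4],
    [0,0,0.072,0,-0.4],
    [0,0,0.072,0,-0.4]
  ]
}}

```text
time_s: 20.5
ee_pos: [614.8, 311.1, 90.1]
ee_rot: [-180.0, -0.0, -179.9]
force: [-0.1, 0.0, -0.1]
gripper_width: 27.3
gripper_force: 0.0
```

>>> {"method": "apply_moves", "body": {
  "deltas": [
    [0,0,0,0,-1],
    [0,0,0,0,-1],
    [0,0,0,0,-1],
    [0,0,0,0,-1]
  ],
  "grip_force": 15
}}

```text
time_s: 20.9
ee_pos: [616.1, 310.7, 91.2]
ee_rot: [-180.0, 0.1, -179.9]
force: [-0.4, -4.4, 5.6]
gripper_width: 12.6
gripper_force: 15.0
```

>>> {"method": "apply_moves", "body": {
  "deltas": [
    [0,0,-0.001,0,-1],
    [0.0025,0.0001,0.0005,0,-1],
    [0.005,0.0001,0.002,0,-1],
    [0.0075,-0.0003,0.0034,0,-1],
    [0.01,-0.0009,0.0048,0,-1]
  ]
}}

```text
time_s: 21.4
ee_pos: [608.8, 309.7, 87.0]
ee_rot: [-180.0, 0.5, -179.8]
force: [5.1, -5.5, 7.8]
gripper_width: 12.8
gripper_force: 15.0
```

>>> {"method": "apply_moves", "body": {
  "deltas": [
    [0.0024,-0.001,0.0014,0,-1],
    [0.0048,-0.0022,0.0028,0,-1],
    [0.007,-0.0037,0.0041,0,-1],
    [0.0092,-0.0054,0.0053,0,-1],
    [0.011,-0.0074,0.0064,0,-1]
  ]
}}

```text
time_s: 21.9
ee_pos: [598.1, 304.7, 80.8]
ee_rot: [179.7, 0.5, -179.9]
force: [4.9, -0.7, 5.8]
gripper_width: 13.0
gripper_force: 15.0
```

>>> {"method": "apply_moves", "body": {
  "deltas": [
    [0.002,-0.0024,0.0011,0,-1],
    [0.0037,-0.0051,0.0021,0,-1],
    [0.005,-0.008,0.003,0,-1],
    [0.006,-0.011,0.0038,0,-1],
    [0.0068,-0.0142,0.0046,0,-1]
  ]
}}

```text
time_s: 22.4
ee_pos: [587.3, 293.5, 74.7]
ee_rot: [179.5, 0.0, -179.9]
force: [-1.9, 8.4, 3.4]
gripper_width: 13.1
gripper_force: 15.0
```

>>> {"method": "apply_moves", "body": {
  "deltas": [
    [0.0008,-0.003,0.0004,0,-1],
    [0.0012,-0.0055,0.0008,0,-1],
    [0.0012,-0.0075,0.0009,0,-1],
    [0.0012,-0.0085,0.0009,0,-1],
    [0.0012,-0.0085,0.0009,0,-1]
  ]
}}

```text
time_s: 22.9
ee_pos: [583.0, 284.4, 72.3]
ee_rot: [179.6, -0.3, -179.9]
force: [-6.0, 7.5, 2.6]
gripper_width: 13.1
gripper_force: 15.0
```

>>> {"method": "apply_moves", "body": {
  "deltas": [
    [-0.001,-0.0015,0,0,-1],
    [-0.001,-0.003,0,0,-1],
    [-0.001,-0.003,0,0,-1]
  ]
}}

```text
time_s: 23.2
ee_pos: [582.1, 281.2, 71.9]
ee_rot: [179.7, -0.6, -179.9]
force: [-9.6, 7.4, 2.3]
gripper_width: 13.1
gripper_force: 15.0
```

>>> {"method": "apply_moves", "body": {
  "deltas": [
    [0,-0.0015,0,0,-1],
    [0,-0.003,0,0,-1],
    [0,-0.003,0,0,-1]
  ]
}}

```text
time_s: 23.5
ee_pos: [581.9, 280.3, 71.7]
ee_rot: [179.5, -0.6, -180.0]
force: [-10.3, 13.2, 1.1]
gripper_width: 13.3
gripper_force: 15.0
```

The stop is reached: force jumps while y stays at 280.3. I open the fingers slightly, nudge once more towards the stop with the left finger, then leave.

>>> {"method": "apply_moves", "body": {
  "deltas": [
    [0,0.002,0,0,-0.55],
    [0,0.002,0,0,-0.55],
    [0,-0.001,0,0,-0.55],
    [0,-0.003,0,0,-0.55],
    [0,-0.003,0,0,-0.55]
  ]
}}

```text
time_s: 24.0
ee_pos: [586.9, 276.6, 72.5]
ee_rot: [179.4, -0.0, 180.0]
force: [-1.5, 13.6, -3.8]
gripper_width: 20.6
gripper_force: 7.0
```

>>> {"method": "apply_moves", "body": {
  "deltas": [
    [0,-0.0015,0,0,-0.55],
    [0,-0.003,0,0,-0.55],
    [0,-0.003,0,0,-0.55]
  ]
}}

```text
time_s: 24.3
ee_pos: [587.0, 276.5, 72.6]
ee_rot: [179.1, -0.0, 179.9]
force: [-2.0, 20.5, -5.8]
gripper_width: 20.7
gripper_force: 10.2
```

>>> {"method": "apply_moves", "body": {
  "deltas": [
    [0,0.004,0,0,-0.3],
    [0,0.0085,0,0,-0.3],
    [0,0.0085,0,0,-0.3],
    [0,0.0085,-0.02,0,-0.3],
    [0,0.0085,-0.06,0,-0.3]
  ]
}}

```text
time_s: 24.8
ee_pos: [585.4, 274.9, 130.2]
ee_rot: [-179.8, -0.4, -179.9]
force: [0.6, 0.3, -0.4]
gripper_width: 31.8
gripper_force: 0.0
```

>>> {"method": "apply_moves", "body": {
  "deltas": [
    [0,0,-0.03,0,0],
    [0.01,-0.01,-0.06,0,0],
    [0.02,-0.02,-0.09,0,0],
    [0.02,-0.02,-0.09,0,0],
    [0.02,-0.02,-0.09,0,0]
  ]
}}

```text
time_s: 25.3
ee_pos: [567.9, 256.1, 223.7]
ee_rot: [180.0, 0.1, -179.9]
force: [-0.1, 0.5, -1.2]
gripper_width: 45.9
gripper_force: 0.0
```

```bash
python3 - <<'E'
from h import *
st=env.state();print(st["ee_pos"],st["force"])
W=cam("wrist",st);im=cams.grab_frame("wrist");w1=cv2.imread("pics/w1.png")
v=np.load("w1.npy");W1=cam("wrist",dict(ee_pos=v[:3],ee_rot=v[3:]))
k=lambda x,y,z:np.array([582.8+x*.866-z*.5,281.2+y,42+x*.5+z*.866])
g=cv2.cvtColor(im,6).astype(int)
for n,q in(("knobtop",k(34,0,70)),("knobbase",k(37,0,49)),("arm",k(50,0,42)),("post",k(64,0,42)),("cell rear",k(-38,0,33)),("cell left edge",k(-10,0,33))):
    p=proj(W,q)[0].round().astype(int);print(n,p,g[p[1]-1:p[1]+2,p[0]-28:p[0]+29].mean(0).astype(int).tolist())
E
```

```text
[567.86099888 256.11609932 223.66294986] [-0.14684232  0.4541441  -1.2040706 ]
knobtop [349 197] [135, 135, 134, 131, 135, 136, 137, 139, 138, 134, 128, 139, 155, 142, 137, 135, 136, 132, 112, 96, 108, 139, 147, 149, 149, 150, 152, 152, 151, 149, 150, 152, 153, 153, 149, 157, 175, 179, 173, 176, 176, 179, 180, 176, 178, 179, 180, 179, 178, 181, 182, 180, 178, 178, 178, 179, 179]
knobbase [347 206] [142, 139, 136, 137, 137, 136, 135, 135, 139, 141, 137, 136, 133, 129, 138, 135, 133, 132, 132, 129, 103, 85, 89, 98, 102, 108, 109, 114, 117, 121, 122, 124, 123, 116, 110, 158, 175, 178, 177, 177, 174, 173, 175, 179, 180, 180, 179, 179, 180, 178, 179, 181, 183, 182, 180, 179, 178]
arm [347 221] [187, 182, 181, 183, 182, 176, 155, 143, 140, 141, 141, 138, 138, 138, 139, 137, 136, 136, 137, 136, 118, 88, 82, 82, 81, 80, 80, 80, 80, 82, 81, 81, 82, 81, 85, 120, 165, 179, 184, 183, 181, 181, 180, 181, 179, 182, 179, 177, 162, 130, 112, 111, 110, 112, 107, 78, 60]
post [347 235] [189, 184, 183, 184, 184, 183, 182, 183, 185, 185, 185, 185, 181, 177, 173, 149, 138, 136, 135, 94, 81, 81, 80, 81, 81, 81, 82, 81, 80, 81, 81, 81, 81, 81, 81, 80, 82, 104, 167, 181, 182, 182, 182, 180, 181, 181, 182, 172, 112, 62, 48, 49, 46, 46, 48, 48, 46]
cell rear [345 141] [72, 73, 74, 81, 125, 160, 169, 170, 169, 166, 167, 165, 165, 165, 164, 164, 163, 164, 162, 162, 160, 164, 166, 164, 166, 167, 168, 169, 169, 166, 164, 163, 163, 164, 162, 161, 163, 165, 167, 166, 165, 165, 167, 168, 167, 167, 168, 167, 166, 167, 163, 127, 99, 107, 148, 177, 185]
cell left edge [346 166] [139, 139, 136, 136, 140, 140, 142, 141, 139, 138, 143, 153, 155, 158, 169, 174, 176, 175, 176, 176, 175, 176, 174, 175, 174, 175, 175, 175, 175, 175, 176, 176, 175, 176, 175, 174, 175, 175, 174, 175, 175, 175, 176, 172, 174, 177, 177, 179, 178, 178, 176, 165, 175, 180, 177, 177, 177]
```

The knob, arm and post centres line up within 0.5 px of straight downhill. The cell's rear edge is at its predicted place and the gripper touches nothing, so I hand in.

```bash
python3 -c "
from workcell import env
print(env.job_done())"
```

```text
the job is handed in; nothing more can be done
None
```

I handed the job in at about 25 s of robot time: the cell is fully home on the mount, nose uphill, and the retaining arm is back against its stop, straight down over the nose; no verdict came back.

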